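Hang a sample hook in the eye of the inspection rack

ROBOT

A 6-joint arm with a two-finger parallel gripper is mounted at the origin on the work surface. World frame = base frame: x ahead of the robot, y to its left, z up, the work surface at z = 0. Lengths are in mm, angles in degrees, forces in N, time in s.
With the tool pointing down it reaches from about 300 to 850 mm from the base axis. Payload 4.2 kg.
Tool frame: the origin (TCP) lies midway between the tips of the shut fingers; the grasp point (between the pads) lies 19 mm behind it; z points along the fingers, y is the direction in which the jaws open and shut (so a half turn about z gives the same grasp; the last joint's range is limited). The gripper opens to 91 mm and grips with 3 to 60 N. Pads are 32 mm wide; open, the fingers measure 118 mm over their backs; the gripper's body (76 mm by 178 mm) begins 60 mm behind the grasp point.
Start: joints at [-76.719, 18.312, 89.639, -0, 72.044, -1.146], TCP at [143.263, -556.887, 178.376] pointing down, gripper open.
Joint ranges: [-177.97, 177.97], [-48.28, 115.42], [12.27, 149.76], [-77.06, 257.06], [2.81, 150.46], [-146.56, 146.56]. Speed limits (degrees/s): [147.25, 147.25, 180, 180, 180, 180].

INTERFACE

Orientations are given as [roll, pitch, yaw] about the fixed x, y, z axes, in that order (R = Rz(yaw) Ry(pitch) Rx(roll)).
In Python, from workcell import * gives the robot as it stands.
- The arm moves only by the tool arm_command, never from a script. Its argument "deltas" is text: rows parted by semicolons, each of 7 numbers parted by spaces: the shift along the tool's x, y, z in mm, then the turn, a rotation vector about the tool's x, y, z in degrees, then the finger opening in mm, from 0 to 91.2. In form: x y z wx wy wz hand; .... A call has 1 to 5 rows; each row shifts and turns the commanded pose from where the row before left it, along the tool's axes as they then stand; what a row does not reach is not made up. A row lasts 1/8 s, in which the tool goes at most 62.5 mm and 10.7 degrees, less where a joint would pass 70% of its speed; a pose out of reach is approached as far as the arm can. A call is refused whole if a number of a shift passes 62.5 or a number of a turn 10.7, either way. A call with a gripper value outside its range is refused whole. The fingers move at their own pace and stop on an object; "force" is the grip in N (left out, the last holds). Time passes only in rows, so rows that do not move let the fingers close. It gives the time, the measured TCP pose, the force and the opening at its end, in the units of the state.
- state(): the state, without advancing time (a new reading comes with each control period).
- grab_frame(name): name is "scene" or "top" or "wrist"; returns the picture (384x512x3 uint8, red, green, blue); there is no depth.
- camera_model(name): a dict with "fx", "fy", "cx", "cy" (pixels), "rvec" (rotation vector, rad) and "tvec" (3), from world to camera coordinates, as OpenCV has them; the wrist camera has in their place "mount" (4x4, takes a point from camera to tool coordinates, whose origin is the TCP and whose axes are the flange's). Camera axes: x right, y down, z forward; pixel columns grow to the right and rows downward; lengths in mm; the calibration is good to about 2 mm. A picture is of the moment at which its call begins: read the wrist's pose just before it. camera_model takes no time and is no camera call.
- job_done(): hands the job in, once; it reports no verdict.
The state is a dict: "time_s": time; "qpos": joint angles; "qvel": joint speeds; "effort": joint torques, N m; "ee_pos": TCP position; "ee_rot": TCP orientation; "force": force on the tool from outside, world axes, zero at the start; "torque": the same for the moment, N m; "gripper_width": finger opening in mm.
Only numpy, scipy, OpenCV 4.12 (cv2) and the standard library are available. Lean on these libraries where they do the work, as an engineer would, in place of code of your own. Each camera call takes 0.05 s, during which the arm holds its last target. There are 200 camera calls.

TASK

On the sloping sample rack, first push the flat keeper bar round on its pivot pin, away from the eye, as far as it will go. Then pick up the steel C-hook by its black grip and curl its free tip through the fixed eye, round the arc of the bend and from the side of the rack's right-hand edge (as seen from the robot) to the left-hand side, until the eye sits at the middle of the bend, and leave the hook lying flat on the panel below the eye. Leave all the other things on the desk where they are.

Things in the scene. Friction and masses are not known exactly. Their poses are not given: they have to be found in the camera images.
- eye (a point): Centre of the fixed steel eye on the rack's panel: a ring of 6 mm bar, 20 mm clear inside, 32 mm outside, standing square on the panel with its lowest bar sunk (1 mm proud). The centre is 11 mm, the ring's top 27 mm above the panel. Axes: x straight up the slope (away from the robot), y level to the left (the ring's axis: the hook passes along y), z square out of the panel.
- panel: The rack's grey panel, 230 mm (x) by 270 mm (y), sloped 28 degrees, its lower edge at the table, facing the robot. Origin at the middle of its upper surface, axes as the eye's. The eye is at (45, -15, 11) mm, the keeper's pivot pin at (78, 34) mm. The rack is fixed; its place and heading vary.
- keeper_pivot (a point): Axis of the keeper bar's pivot pin at the panel's surface, the panel's axes: 33 mm up the slope and 49 mm left of the eye. The pin head is 18 mm across and 10 mm high.
- keeper_lug (a point): Middle of the upright push lug at the free end of the keeper bar: a round steel pin 10 mm across, 4 to 34 mm above the panel; this point is 20 mm above it and 73 mm from the pivot axis. The bar is flat aluminium, 98 by 22 by 6 mm, 1 mm off the panel; x runs along the bar from lug to pivot, z out of the panel.
- keeper (a joint): Turn of the keeper bar about its pin, rad. At 0 it points down the slope, across the hook's way beyond the eye; it grows clockwise as one looks at the panel (the lug moves left, then up the slope) to the stop at 1.5. Starts at 0 to 0.3. Stiff: about 1.1 N at the lug moves it, and it stays where it is left.
- hook_grip (a point): Centre of the C-hook's grip, an upright black plastic block 34 (x) by 14 (y) by 40 (z) mm; grasp it across y, from above. The hook starts flat on the table, this point 20 mm above it; undersides of block and bar are level. From the bend's centre (point hook_bend) it is at (-27, -50, +16) mm. Axes: those of the hook.
- hook_bend (a point): Centre of the hook's half-circle bend (empty space inside the C), level with the bar's centre line, 4 mm above the underside. The hook is rigid 8 mm round steel bar, about 110 g: a half circle of 50 mm radius and a 45 mm straight stem, a J from above. Hook's axes: the bend bulges to +x, stem at y = -50 mm running to -x, free tip at y = +50 mm, z up.
- hook_mid (a point): Bar's centre at the middle of the bend, 50 mm from the bend's centre along the hook's +x; the hook's axes.
- hook_tip (a point): Bar's centre at the free end of the hook, 50 mm from the bend's centre along the hook's +y (the round end reaches 4 mm further round); the hook's axes.
- gauge: Bystander: loose steel ring gauge lying flat, 60 mm across, 34 mm hole, 18 mm high; origin at the centre of its underside. It and the hook swap places from run to run.
- bolt: Bystander: loose steel bolt standing on its head (24 mm across), 70 mm high; origin at the centre of its underside.
- caliper: Bystander: loose digital caliper lying flat, 230 mm long along x, 15 mm high; origin under the middle of its beam.
- hammer: Bystander: loose hammer lying on the table along its x; origin on its underside.
- charger: Bystander: loose black radio charging cradle, 85 by 75 by 65 mm; origin at the centre of its underside.
Mind the look-alikes: they are no part of the job. Leave any orange or purple look-alike of the part that bears hook_grip alone.

How it is judged (in metres and radians):
On the way, in this order (a step that is already met when the one before it is completed fails the run):
1. the keeper bar is pushed round to its stop (value of joint keeper above 1.25 rad), for 0.2 s.
2. the hook's bend is through the eye, the eye near its middle (distance between hook_bend and eye between 0.04 and 0.062 m and distance between hook_mid and eye below 0.025 m and y of hook_tip in the frame of eye above 0.025 m and y of hook_grip in the frame of eye below -0.02 m and x of hook_bend in the frame of eye below -0.03 m), for 0.1 s.
At the end, for the whole second after the job is handed in: Keeper turned past 1.25 rad; middle of the bend within 25 mm of the eye's centre, bend's centre 40 to 62 mm from it and 30 mm or more down the slope, tip 25 mm or more left of the eye, grip 20 mm or more right; hook flat on the panel (0.15 rad, bar 2 mm or more below the eye's centre) (all of step 2 and value of joint keeper above 1.25 rad and angle between the z axis of hook_bend and the z axis of eye, either way round below 0.15 rad and z of hook_mid in the frame of eye below -0.002 m); the robot touches nothing.
It fails at once if the ring gauge is moved more than 30 mm (distance of gauge from where it was at the start of the episode above 0.03 m).
It fails at once if the bolt is moved more than 30 mm (distance of bolt from where it was at the start of the episode above 0.03 m).
It fails at once if the caliper is moved more than 30 mm (distance of caliper from where it was at the start of the episode above 0.03 m).
It fails at once if the hammer is moved more than 30 mm (distance of hammer from where it was at the start of the episode above 0.03 m).
It fails at once if the radio charger is moved more than 30 mm (distance of charger from where it was at the start of the episode above 0.03 m).
It also fails if it takes over 69 s, if anything falls off the work surface, if the arm or the gripper's body presses on something with over 40 N, if the wrist force passes 120 N, or if a joint passes its speed limit or range.

## Working session

There is one attempt and no reset: what is moved stays moved. The work goes in short steps, Python scripts to look and compute and a tool call to move; the robot and the scene stay as the last step left them, time stands still between calls to the robot, and variables do not carry over. Pictures are saved under pics/ and viewed, about 8 in all and at most 12, crops included, and the job is handed in when it is done.

Besides the shell and the picture viewer there is one more tool, called by a JSON object that holds its "fn" and its "kwargs". arm_command: Moves the arm, as the interface text tells. Its arguments: {"type":"object","properties":{"deltas":{"type":"string"},"force":{"type":"number"}},"required":["deltas"]}

```bash
mkdir -p pics
python3 - <<'E'
from workcell import *
import cv2,numpy as np
ims=[grab_frame(n) for n in("scene","top")]
for n,i in zip(("scene","top"),ims):
    cv2.imwrite(f"pics/{n}0.png",i[:,:,::-1]); print(n,camera_model(n))
print(camera_model("wrist"))
big=[cv2.resize(i,(800,600),interpolation=cv2.INTER_CUBIC)[:,:,::-1] for i in ims]
cv2.imwrite("pics/s0b.png",big[0]);cv2.imwrite("pics/t0b.png",big[1])
print(state())
E
```

```text
scene {'fx': 425.63018654336565, 'fy': 425.63018654336565, 'cx': 257.7378308524178, 'cy': 184.24973263464037, 'rvec': array([ 0.968512  ,  2.38820025, -1.14950915]), 'tvec': array([ 293.18625038, -174.49698451, 1436.23036948])}
top {'fx': 398.0728347812254, 'fy': 398.0728347812254, 'cx': 253.49990176618402, 'cy': 194.2962746842862, 'rvec': array([ 2.10449523, -2.12675602,  0.21027254]), 'tvec': array([  66.70186064,  489.96160895, 1296.22937638])}
{'fx': 272.44559513689177, 'fy': 272.44559513689177, 'cx': 257.05150832502625, 'cy': 192.7020540476421, 'mount': array([[ 2.72679825e-05, -9.54572205e-01, -2.97979706e-01,
         8.47680293e+01],
       [ 9.99999879e-01,  1.72258323e-04, -4.60316676e-04,
         6.22079745e-01],
       [ 4.90734989e-04, -2.97979658e-01,  9.54572094e-01,
        -2.05680912e+02],
       [ 0.00000000e+00,  0.00000000e+00,  0.00000000e+00,
         1.00000000e+00]])}
{'time_s': 0.1, 'qpos': array([-7.67180835e+01,  1.83478429e+01,  8.96983627e+01, -1.13802701e-03,
        7.20428319e+01, -1.14732974e+00]), 'qvel': array([-0.03250556, -0.10951771, -0.15591239, -0.01942461, -0.09006913,
       -0.05763685]), 'effort': array([ 1.31659399e-04, -4.13331771e+01, -2.32509291e+01,  7.28718191e-02,
        4.21630964e-02, -5.37451956e-05]), 'ee_pos': array([ 143.14806024, -556.38825313,  177.61287878]), 'ee_rot': array([-1.79910959e+02, -7.01001958e-04,  1.44295974e+01]), 'force': array([ 0.33348518, -0.57444362, -0.22907257]), 'torque': array([-0.02599048, -0.01500004, -0.00163898]), 'gripper_width': 91.2418739994684}
```

View pics/s0b.png

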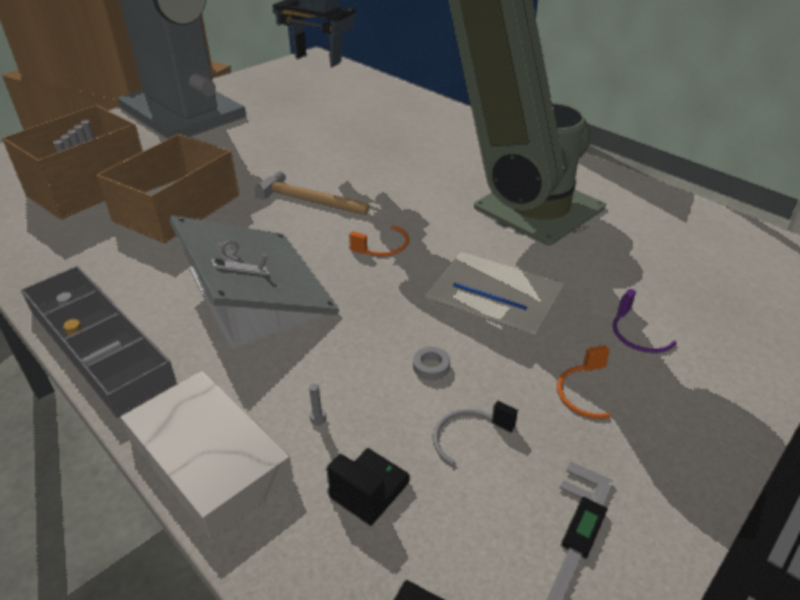

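View pics/t0b.png

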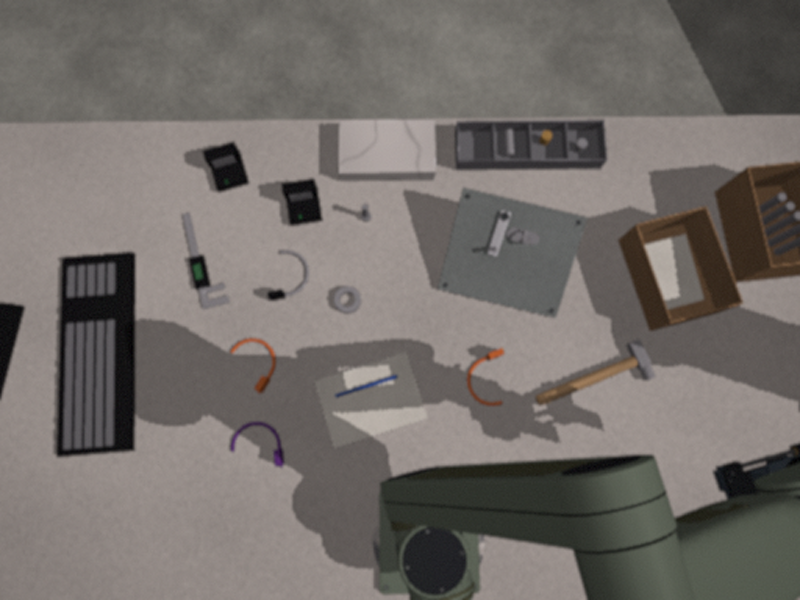

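The scene view shows the steel C-hook with its black grip at about (505,417) and the panel with the eye and keeper around (245,265). In the top view the hook is at (290,272) and the panel at (510,250). Orange look-alikes are at top (255,365) and (485,378), and a purple one at (257,443). Only the grey hook at (290,272) has a black grip, so it is the one meant. Next is one enlarged crop to confirm it, with measurements.

```bash
cat > h.py <<'E'
import cv2,numpy as np
from workcell import *
from scipy.spatial.transform import Rotation as Ro
def cam(n,st=None):
    m=camera_model(n);K=np.array([[m['fx'],0,m['cx']],[0,m['fy'],m['cy']],[0,0,1]])
    if n!='wrist': return K,cv2.Rodrigues(m['rvec'])[0],np.array(m['tvec'])
    T=np.eye(4);T[:3,:3]=Ro.from_euler('xyz',st['ee_rot'],degrees=True).as_matrix();T[:3,3]=st['ee_pos']
    W=np.linalg.inv(T@m['mount']);return K,W[:3,:3],W[:3,3]
def rays(c,px):
    K,R,t=c;px=np.atleast_2d(px).astype(float)
    d=np.c_[px,np.ones(len(px))]@np.linalg.inv(K).T@R
    return -R.T@t,d
def onplane(c,px,p0=(0,0,0),n=(0,0,1)):
    o,d=rays(c,px);n=np.array(n);return o+d*(((np.array(p0)-o)@n)/(d@n))[:,None]
def proj(c,P):
    K,R,t=c;q=(np.atleast_2d(P)@R.T+t)@K.T;return q[:,:2]/q[:,2:]
def crop(im,x0,y0,w,h,s):
    o=cv2.resize(im[y0:y0+h,x0:x0+w],None,fx=s,fy=s,interpolation=cv2.INTER_CUBIC)[:,:,::-1].copy()
    for x in range((x0+9)//10*10,x0+w,10):
        cv2.line(o,((x-x0)*s,0),((x-x0)*s,6 if x%50 else 14),(0,255,255),1)
        if x%20==0: cv2.putText(o,str(x),((x-x0)*s,22),0,.35,(0,255,255),1)
    for y in range((y0+9)//10*10,y0+h,10):
        cv2.line(o,(0,(y-y0)*s),(6 if y%50 else 14,(y-y0)*s),(0,255,255),1)
        if y%20==0: cv2.putText(o,str(y),(12,(y-y0)*s+4),0,.35,(0,255,255),1)
    return o
E
python3 - <<'E'
from h import *
t=cv2.imread('pics/top0.png')[:,:,::-1];s=cv2.imread('pics/scene0.png')[:,:,::-1]
a=np.hstack([crop(t,275,110,105,100,4)[:300],crop(t,155,145,95,75,4)])[:, :800]
b=np.hstack([crop(s,105,130,115,75,4),crop(s,255,215,85,75,4)])
o=np.zeros((600,800,3),np.uint8);o[:300,:a.shape[1]]=a[:300];o[300:600,:b.shape[1]]=b[:300];cv2.imwrite('pics/c1.png',o)
E
```

```text
(no output)
```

View pics/c1.png

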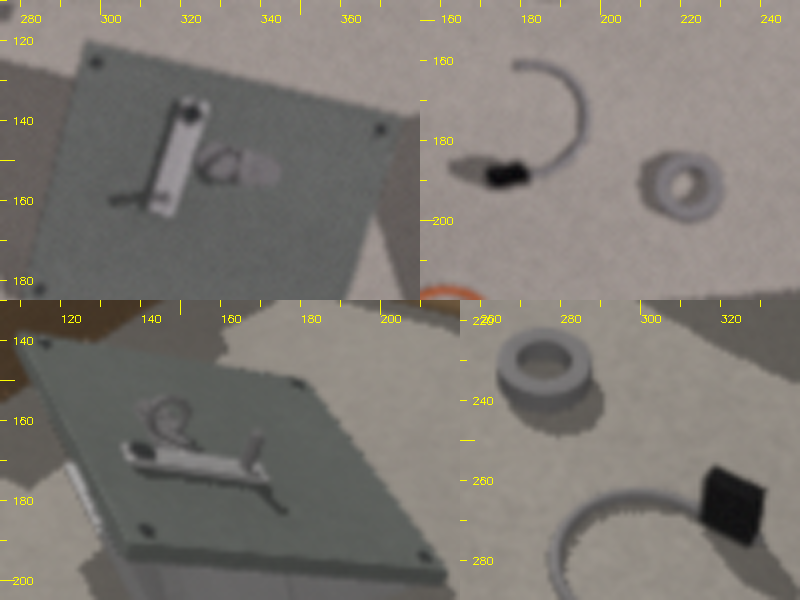

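The crop confirms the grey hook with the black grip at top px (174,188); the ring gauge at (219,191) is separate. The panel corners, the keeper (pivot at about top (322,138), lug at about (315,159)) and the eye at about (328,151) are all clear.

```bash
cat > m1.py <<'E'
from h import *
t=cv2.imread('pics/top0.png')[:,:,::-1].copy();s=cv2.imread('pics/scene0.png')[:,:,::-1].copy()
ct,cs=cam('top'),cam('scene')
def panel(im,seed,tol=9):
    b=cv2.bilateralFilter(im,7,30,3);m=np.zeros((386,514),np.uint8)
    cv2.floodFill(b.copy(),m,seed,0,(tol,)*3,(tol,)*3,4|(255<<8)|cv2.FLOODFILL_MASK_ONLY|cv2.FLOODFILL_FIXED_RANGE)
    m=cv2.morphologyEx(m[1:-1,1:-1],cv2.MORPH_CLOSE,np.ones((7,7)));c=max(cv2.findContours(m,0,2)[0],key=cv2.contourArea)
    h=cv2.convexHull(c)
    q=cv2.approxPolyN(h,4,ensure_convex=True).reshape(-1,2)
    return q,cv2.contourArea(c),m
q,a,m=panel(t,(330,180));print('top',q.tolist(),a)
q2,a2,m2=panel(s,(170,175));print('scene',q2.tolist(),a2)
# pnp from top
def order(q):  # up-left, up-right, low-right, low-left in world terms (top view)
    P=onplane(ct,q,(0,0,54));c=P.mean(0);ang=np.arctan2(P[:,1]-c[1],P[:,0]-c[0]);return q[np.argsort(ang)]
q=order(q.astype(float)) # angles ascending: low-right(-135), up-right, up-left, low-left
obj=np.array([[-115,-135,0],[115,-135,0],[115,135,0],[-115,135,0]],float)
from scipy.optimize import least_squares
def pose(v):
    R=Ro.from_euler('ZY',[v[2],-28],degrees=True).as_matrix();return R,np.array([v[0],v[1],v[3]])
f=lambda v:(proj(ct,obj@pose(v)[0].T+pose(v)[1])-q).ravel()
r=least_squares(f,[500,-100,0,60]);print(r.x,abs(r.fun).max())
R,o=pose(r.x);print('scene corners pred',proj(cs,obj@R.T+o).round(1).tolist())
for n,p in dict(eye=(45,-15,11),piv=(78,34,7)).items():print(n,R@p+o,proj(ct,R@p+o),proj(cs,R@p+o))
# hook
g=cv2.cvtColor(t,cv2.COLOR_RGB2HSV);d=(g[...,2]<45).astype(np.uint8);d[:,:160]=0;d[:180]=0;d[196:]=0;d[:,190:]=0
ys,xs=np.nonzero(d);print('grip',len(xs),xs.mean(),ys.mean(),onplane(ct,(xs.mean(),ys.mean()),(0,0,36)))
ar=np.array([[178,161],[184,161.5],[190,165],[194.3,171],[194.3,178],[191,184.5],[184,188.3]])
P=onplane(ct,ar,(0,0,4))[:,:2];A=np.c_[2*P,np.ones(7)];k=np.linalg.lstsq(A,(P**2).sum(1),rcond=None)[0]
print('bend',k[:2],np.sqrt(k[2]+k[:2]@k[:2]),P.round(0).tolist())
E
python3 m1.py
```

```text
top [[420, 135], [393, 212], [276, 184], [256, 116]] 7771.0
scene [[394, 141], [576, 381], [-122, 180], [157, 72]] 25048.5
[ 467.84716287 -125.14944411   -7.53100634  497.29141926] 26.646719935238593
scene corners pred [[207.2, 1.3], [124.9, -33.4], [183.6, -7.0], [270.7, 29.4]]
eye [ 500.15149205 -144.5506905   528.13006311] [[346.34725508 145.98882882]] [[178.64259616 -15.99380458]]
piv [ 537.32118721 -100.03829094  540.09083431] [[326.33290763 128.27981294]] [[175.83721787 -14.96195311]]
grip 38 176.21052631578948 188.28947368421052 [[517.15413046 326.09833073  36.        ]]
bend [571.96403636 320.0515044 ] 51.3480903555429 [[624.0, 329.0], [621.0, 308.0], [608.0, 286.0], [586.0, 270.0], [561.0, 270.0], [537.0, 281.0], [524.0, 305.0]]
```

```bash
cat > m2.py <<'E'
from h import *
from scipy.optimize import least_squares
ct,cs=cam('top'),cam('scene');print('cams',rays(ct,(0,0))[0],rays(cs,(0,0))[0])
obj=np.array([[-115,-135,0],[115,-135,0],[115,135,0],[-115,135,0]],float) # LR UR UL LL
q=np.array([[354.6,202.2],[373.1,139.5],[297,120.5],[282.2,184.3]])
S=np.array([[109.5,139],[181,149],[217,197],[136,191]])
def pose(v): return Ro.from_euler('ZY',[v[2],-28],degrees=True).as_matrix(),np.array([v[0],v[1],v[3]])
best=None
for k in range(4):
  for use in (0,1):
    ss=np.roll(S,k,0)
    f=lambda v:np.r_[(proj(ct,obj@pose(v)[0].T+pose(v)[1])-q).ravel(),use*(proj(cs,obj@pose(v)[0].T+pose(v)[1])-ss).ravel()]
    r=least_squares(f,[600,-130,-15,60])
    if use and (best is None or r.cost<best[0].cost): best=(r,k)
    if not use and k==0: print('top only',r.x,abs(r.fun).max())
r,k=best;print(k,r.x,r.fun.round(1))
R,o=pose(r.x);np.savez('panel.npz',R=R,o=o)
for n,p in dict(eye=(45,-15,11),piv=(78,34,7)).items():print(n,R@p+o,proj(ct,R@p+o),proj(cs,R@p+o))
for th in (0,.1,.2,.3):
  p=np.array([78-73*np.cos(th),34+73*np.sin(th),34]);print('lugtop',th,R@p+o,proj(ct,R@p+o),proj(cs,R@p+o))
E
python3 m2.py
```

```text
cams [ 223.72220166   60.81880148 1367.83462542] [1060.94833929  684.70207389  764.6808096 ]
top only [ 610.41217777 -196.61263171  -14.64530748   12.62591536] 0.953703258974798
1 [ 588.71925122 -193.6717091     2.63424837   61.00002822] [ 12.2  -7.5  -4.2 -11.1  -9.2  12.3   7.3  14.7  29.5 -42.2  -9.2   7.6
 -21.7  39.9   6.5 -11.9]
eye [ 623.94057805 -207.06708821   91.83867207] [[333.45502886 151.80613432]] [[147.53843676 160.29484636]]
piv [ 652.67091494 -156.69340764  103.79944327] [[318.57339392 142.59387277]] [[147.89003436 169.08315048]]
lugtop 0 [ 575.62151457 -160.23835269   93.36760419] [[320.14001169 165.80162103]] [[172.13328979 159.73863471]]
lugtop 0.1 [ 575.60823178 -152.94341502   93.53881856] [[317.94628732 165.81498906]] [[173.69169704 160.80014552]]
lugtop 0.2 [ 576.23841596 -145.69176696   94.05075095] [[315.77255891 165.61292782]] [[175.03964272 161.85785883]]
lugtop 0.3 [ 577.50577051 -138.55586458   94.89828631] [[313.63956332 165.19718113]] [[176.16276412 162.90250793]]
```

```bash
sed -i 's/^S=.*/S=np.array([[181,149],[109.5,139],[136,191],[217,197]])/; s/range(4)/range(1)/' m2.py; python3 m2.py
```

```text
cams [ 223.72220166   60.81880148 1367.83462542] [1060.94833929  684.70207389  764.6808096 ]
top only [ 610.41217777 -196.61263171  -14.64530748   12.62591536] 0.953703258974798
0 [ 595.54989492 -187.59659058  -14.73770354   62.63066125] [ 1.1  1.2  2.8 -0.7 -0.9 -0.5 -2.3  0.5 -0.1  0.8 -0.8 -0.9  0.8  0.2
  0.   1.1]
eye [ 625.16515052 -210.89712021   93.46930509] [[334.67921383 151.29405192]] [[146.28119424 159.40700499]]
piv [ 667.62525162 -171.39927512  105.4300763 ] [[322.87624309 138.10069303]] [[139.74805543 168.57627821]]
lugtop 0 [ 593.03190895 -151.77760438   94.99823722] [[317.44097809 160.62810132]] [[168.51462893 163.18855165]]
lugtop 0.1 [ 595.19730803 -144.81144769   95.16945159] [[315.32214502 160.00729254]] [[169.33236967 164.56178583]]
lugtop 0.2 [ 597.96389822 -138.0787283    95.68138398] [[313.28208394 159.18239277]] [[169.9018567  165.90100339]]
lugtop 0.3 [ 601.30403667 -131.64671731   96.52891934] [[311.34017509 158.1612655 ]] [[170.21423143 167.1935586 ]]
```

```bash
cat >> h.py <<'E'
def panel():
    z=np.load('panel.npz');return z['R'],z['o']
def Rt(yaw): # tool square to panel, tool x at angle yaw (deg) from panel x, as seen from above
    return panel()[0]@Ro.from_euler('z',yaw,degrees=True).as_matrix()@np.diag([1,-1,-1.])
def plan(p,R,n=None,st=None,hand=0):
    st=st or state();R0=Ro.from_euler('xyz',st['ee_rot'],degrees=True);p0=np.array(st['ee_pos'])
    w=(R0.inv()*Ro.from_matrix(R)).as_rotvec(degrees=True);d=np.array(p)-p0
    n=n or int(max(np.ceil(np.linalg.norm(d)/55),np.ceil(np.linalg.norm(w)/10.2),1))
    print('p0',p0.round(1),'d',d.round(1),'w',w.round(1),'n',n)
    rows=[' '.join(f'{v:g}' for v in np.r_[(R0*Ro.from_rotvec(w*i/n,degrees=True)).inv().apply(d/n).round(1),(w/n).round(2)])+f' {hand}' for i in range(n)]
    for i in range(0,n,5): print('; '.join(rows[i:i+5]))
    return {'ee_pos':p,'ee_rot':Ro.from_matrix(R).as_euler('xyz',degrees=True)}
def pp(*v): R,o=panel();return R@np.array(v,float)+o
E
python3 - <<'E'
from h import *
st=state();R0=Ro.from_euler('xyz',st['ee_rot'],degrees=True).as_matrix()
s=plan(np.array(st['ee_pos'])+[100,100,130],R0)
plan(pp(5,8,90),Rt(90),9,s)
E
```

```text
p0 [ 143.1 -556.4  177.6] d [100. 100. 130.] w [-0.  0.  0.] n 4
30.4 -18 -32.5 -0 0 0 0; 30.4 -18 -32.5 -0 0 0 0; 30.4 -18 -32.5 -0 0 0 0; 30.4 -18 -32.5 -0 0 0 0
p0 [ 243.1 -456.4  307.6] d [ 317.8  286.2 -163.2] w [-25.4  14.8 -59.6] n 9
42.1 -22 18.2 -2.82 1.65 -6.62 0; 43.9 -17.9 18.4 -2.82 1.65 -6.62 0; 45.2 -13.7 18.9 -2.82 1.65 -6.62 0; 46 -9.3 19.7 -2.82 1.65 -6.62 0; 46.2 -5 20.6 -2.82 1.65 -6.62 0
45.9 -0.7 21.8 -2.82 1.65 -6.62 0; 45.1 3.5 23.2 -2.82 1.65 -6.62 0; 43.8 7.4 24.7 -2.82 1.65 -6.62 0; 42 11.1 26.4 -2.82 1.65 -6.62 0
```

{"fn": "arm_command", "kwargs": {"deltas": "30 -18 -32 0 0 0 0; 30 -18 -32 0 0 0 0; 30 -18 -32 0 0 0 0; 30 -18 -32 0 0 0 0"}}

```text
time_s: 0.6
ee_pos: [242.1, -456.2, 307.0]
ee_rot: [-180.0, 0.0, 14.4]
force: [0.6, -0.3, -0.0]
gripper_width: 54.0
```

{"fn": "arm_command", "kwargs": {"deltas": "42 -22 18 -2.8 1.6 -6.6 0; 44 -18 18 -2.8 1.6 -6.6 0; 45 -14 19 -2.8 1.6 -6.6 0; 46 -9 20 -2.8 1.6 -6.6 0; 46 -5 20 -2.8 1.6 -6.6 0"}}

```text
time_s: 1.23
ee_pos: [418.4, -297.1, 215.3]
ee_rot: [164.4, -3.6, 48.4]
force: [0.9, 0.7, -0.6]
gripper_width: 4.0
```

{"fn": "arm_command", "kwargs": {"deltas": "46 -1 21 -2.8 1.6 -6.6 0; 45 4 22 -2.8 1.6 -6.6 0; 44 7 24 -2.8 1.6 -6.6 0; 42 11 26 -2.8 1.6 -6.6 0; 0 0 0 0 0 0 0"}}

```text
time_s: 1.85
ee_pos: [556.9, -168.8, 142.6]
ee_rot: [152.6, 0.2, 75.2]
force: [-0.8, -0.1, 1.2]
gripper_width: 0.2
```

```bash
cat > look.py <<'E'
import sys
from h import *
st=state();im=grab_frame('wrist');cv2.imwrite(f'pics/{sys.argv[1]}.png',cv2.resize(im,(800,600),interpolation=cv2.INTER_CUBIC)[:,:,::-1])
cv2.imwrite(f'pics/{sys.argv[1]}_raw.png',im[:,:,::-1])
np.savez(f'pics/{sys.argv[1]}.npz',p=st['ee_pos'],r=st['ee_rot'])
R,o=panel();c=cam('wrist',st);print(st['time_s'],st['force'].round(1),st['qpos'].round(0),'panel xyz',(R.T@(np.array(st['ee_pos'])-o)).round(1))
for n,p in dict(eyetop=(45,-15,27),eyebase=(45,-15,0),piv=(78,34,10),lugtop0=(5,34,34)).items():print(n,(proj(c,pp(*p))*1.5625).round(0))
E
python3 look.py w1; python3 -c "
from h import *
plan(pp(5,8,90),Rt(90))"
```

```text
1.85 [-0.8 -0.1  1.2] [-19.   8. 116.   4.  29.  -7.] panel xyz [ 0.4  8.3 90.4]
eyetop [[469. 334.]]
eyebase [[464. 321.]]
piv [[517. 258.]]
lugtop0 [[410. 266.]]
p0 [ 557.3 -170.2  144.1] d [ 3.7 -0.1  0.4] w [-0.5  0.3 -0. ] n 1
0.9 3.4 1.3 -0.47 0.32 -0.04 0
```

View pics/w1.png

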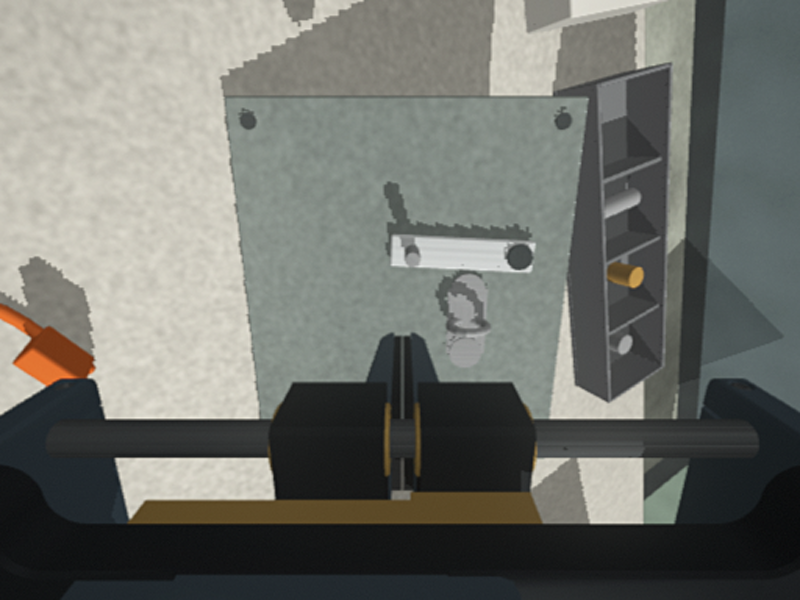

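The wrist view fits the panel model within about 2 mm. The eye top is at (468,331), the pivot at (519,257) and the lug top at (412,257), which puts the keeper at about 0.1 rad. Next I lower the closed fingers to the right of the lug and push along the arc.

{"fn": "arm_command", "kwargs": {"deltas": "1 3.5 20 -0.5 0.3 0 0; 0 0 25 0 0 0 0; 0 0 20 0 0 0 0; 0 0 9 0 0 0 0; 5 0 0 0 0 0 0"}}

```text
time_s: 2.52
ee_pos: [595.9, -176.1, 81.9]
ee_rot: [151.8, -0.0, 75.0]
force: [0.8, 0.4, 1.0]
gripper_width: 0.6
```

{"fn": "arm_command", "kwargs": {"deltas": "12.2 -2.4 0 0 0 9.4 0; 12.2 -2.4 0 0 0 9.4 0; 12.2 -2.4 0 0 0 9.4 0; 12.2 -2.4 0 0 0 9.4 0; 12.2 -2.4 0 0 0 9.4 0"}}

```text
time_s: 3.15
ee_pos: [618.6, -118.9, 87.1]
ee_rot: [159.9, -20.4, 31.4]
force: [0.3, 0.3, 0.4]
gripper_width: 0.3
```

```bash
python3 look.py w2; python3 -c "
from h import *
import math
R,o=panel();th=1.477
p=np.array([78,34])+[-73*math.cos(th)-21*math.sin(th),73*math.sin(th)-21*math.cos(th)];print(p)
plan(pp(*p,16),Rt(90-math.degrees(th)),5)"
```

```text
3.15 [0.3 0.3 0.4] [-11.  16. 116.  -6.  20.  56.] panel xyz [15.7 72.3 19.4]
eyetop [[560. 409.]]
eyebase [[544. 385.]]
piv [[534. 296.]]
lugtop0 [[442. 410.]]
[ 50.2552123 104.7122815]
p0 [ 620.2 -118.2   87.9] d [37.7 22.5 12.4] w [ 0.2 -0.4 37. ] n 5
9.1 -0.2 0.7 0.04 -0.08 7.4 0; 9 -1.4 0.7 0.04 -0.08 7.4 0; 8.7 -2.5 0.7 0.04 -0.08 7.4 0; 8.3 -3.6 0.7 0.04 -0.08 7.4 0; 7.8 -4.7 0.7 0.04 -0.08 7.4 0
```

View pics/w2.png

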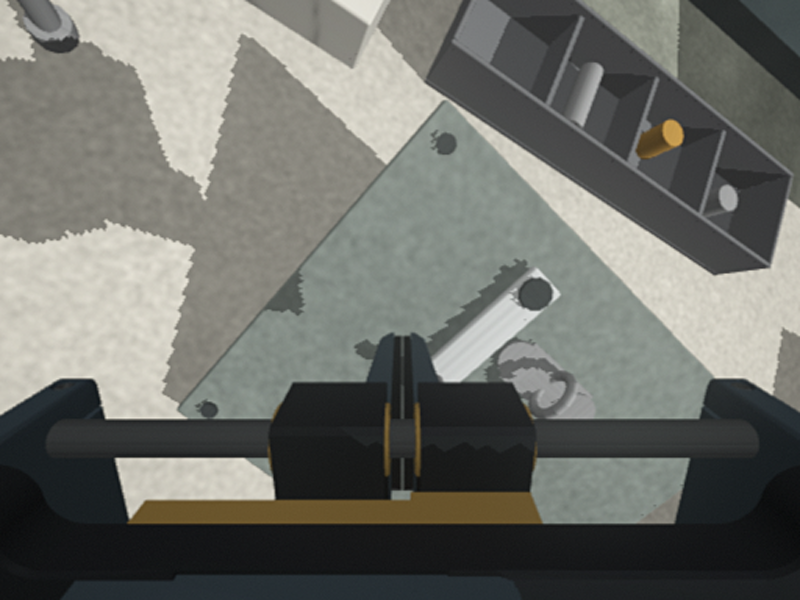

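Run:
```python
from h import *
R,o=panel();n=R[:,2]
for f,pts,z in (('w1',[(391,250),(534,257),(519,257)],7),('w1',[(412,245),(412,257)],34),('w1',[(225,97),(588,97)],0),('w2',[(438,369),(550,282),(535,293)],7),('w2',[(445,101),(180,407)],0)):
    d=np.load(f'pics/{f}.npz');c=cam('wrist',dict(ee_pos=d['p'],ee_rot=d['r']))
    P=onplane(c,np.array(pts)/1.5625,pp(0,0,z),n);print(f,z,((P-o)@R).round(0).tolist())
print(((np.array([595.9,-176.1,81.9])-o)@R).round(1))
```

```text
w1 7 [[-8.0, 39.0, 7.0], [90.0, 34.0, 7.0], [80.0, 34.0, 7.0]]
w1 34 [[6.0, 47.0, 34.0], [6.0, 40.0, 34.0]]
w1 0 [[-113.0, 135.0, -0.0], [117.0, 135.0, 0.0]]
w2 7 [[12.0, 41.0, 7.0], [89.0, 32.0, 7.0], [79.0, 34.0, 7.0]]
w2 0 [[115.0, 135.0, 0.0], [-112.0, 135.0, 0.0]]
[ 6.8 11.2 18.2]
```

Run:
```python
from h import *
w=cv2.imread('pics/w2_raw.png')[:,:,::-1];s=grab_frame('scene');t=grab_frame('top')
o=np.hstack([crop(s,100,115,100,90,4),crop(w,220,170,100,90,4)])
cv2.imwrite('pics/c2.png',o)
st=state();print(st['force'])
```

```text
[0.15368629 0.0691147  0.23227947]
```

View pics/c2.png

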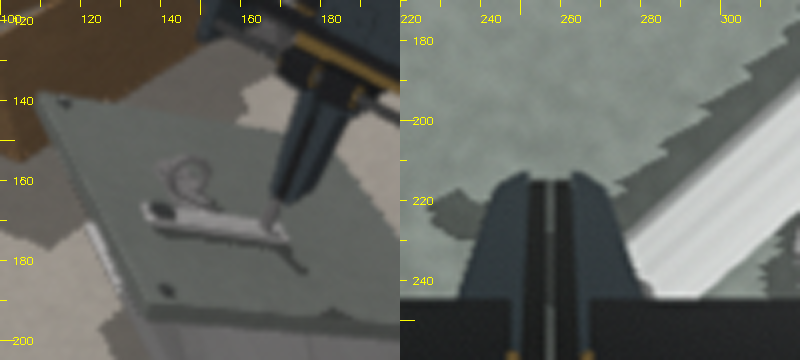

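Run:
```python
from h import *
st=state();cs=cam('scene');print(proj(cs,st['ee_pos']),st['ee_pos'])
for th in (.05,.12,.2,.4): 
  for z in (4,34): print(th,z,proj(cs,pp(78-73*np.cos(th),34+73*np.sin(th),z)).round(1))
```

```text
[[167.98145096 174.98410672]] [ 618.77278472 -118.93212036   86.90281129]
0.05 4 [[165.3 173.3]]
0.05 34 [[169.  163.9]]
0.12 4 [[165.8 174.3]]
0.12 34 [[169.5 164.8]]
0.2 4 [[166.3 175.4]]
0.2 34 [[169.9 165.9]]
0.4 4 [[166.6 178. ]]
0.4 34 [[170.3 168.4]]
```

The fingers passed over the lug. In the scene picture they end about 20 mm short of the stated TCP: the tip is seen at (168,165), against (168,175) calculated. I'll probe the bare panel here to measure the true tip height.

{"fn": "arm_command", "kwargs": {"deltas": "0 0 4 0 0 0 0; 0 0 4 0 0 0 0; 0 0 4 0 0 0 0; 0 0 2 0 0 0 0; 0 0 0 0 0 0 0"}}

```text
time_s: 3.92
ee_pos: [624.6, -121.0, 72.9]
ee_rot: [159.9, -20.2, 31.7]
force: [-0.9, -0.5, -0.4]
gripper_width: 0.4
```

Run:
```python
from h import *
st=state();R,o=panel();print(st['force'],(np.array(st['ee_pos'])-o)@R)
s=grab_frame('scene');w=grab_frame('wrist')
cv2.imwrite('pics/c3.png',np.hstack([crop(s,130,125,80,70,5),crop(w,220,170,80,70,5)]));print(proj(cam('scene'),st['ee_pos']))
```

```text
[-0.92561005 -0.45519717 -0.37077378] [14.68169453 71.81920987  3.84843659]
[[166.42512599 179.79791703]]
```

View pics/c3.png

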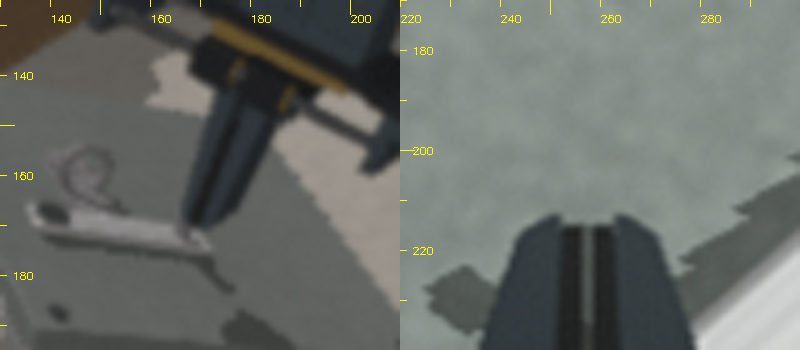

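{"fn": "arm_command", "kwargs": {"deltas": "0 0 4 0 0 0 0; 0 0 4 0 0 0 0; 0 0 0 0 0 0 0"}}

```text
time_s: 4.4
ee_pos: [628.2, -121.9, 65.7]
ee_rot: [159.9, -20.2, 31.7]
force: [-0.1, 0.8, 0.7]
gripper_width: 0.9
```

{"fn": "arm_command", "kwargs": {"deltas": "0 0 3 0 0 0 0; 0 0 0 0 0 0 0"}}

```text
time_s: 4.65
ee_pos: [629.6, -122.2, 63.3]
ee_rot: [159.9, -20.2, 31.8]
force: [0.7, -0.0, -0.1]
gripper_width: 0.2
```

Run:
```python
from h import *
st=state();R,o=panel();print(st['force'],(np.array(st['ee_pos'])-o)@R)
```

```text
[ 0.6797852  -0.04471036 -0.0713358 ] [14.76630446 71.88116963 -7.05239902]
```

{"fn": "arm_command", "kwargs": {"deltas": "0 0 4 0 0 0 0; 0 0 0 0 0 0 0"}}

```text
time_s: 4.9
ee_pos: [631.4, -122.7, 59.7]
ee_rot: [159.9, -20.2, 31.7]
force: [-0.3, -0.2, 0.8]
gripper_width: 0.3
```

{"fn": "arm_command", "kwargs": {"deltas": "0 0 3 0 0 0 0; 0 0 0 0 0 0 0"}}

```text
time_s: 5.15
ee_pos: [632.9, -123.1, 57.2]
ee_rot: [159.9, -20.2, 31.8]
force: [-0.2, 0.3, 0.9]
gripper_width: 0.2
```

Run:
```python
from h import *
st=state();R,o=panel();print(st['force'],(np.array(st['ee_pos'])-o)@R)
s=grab_frame('scene');w=grab_frame('wrist')
cv2.imwrite('pics/c4.png',np.hstack([crop(s,130,125,80,70,5),crop(w,220,150,80,70,5)]));print(proj(cam('scene'),st['ee_pos']))
```

```text
[-0.19454121  0.29301414  0.92549786] [ 14.81017194  71.86600801 -14.05027228]
[[164.20533059 185.45774517]]
```

View pics/c4.png

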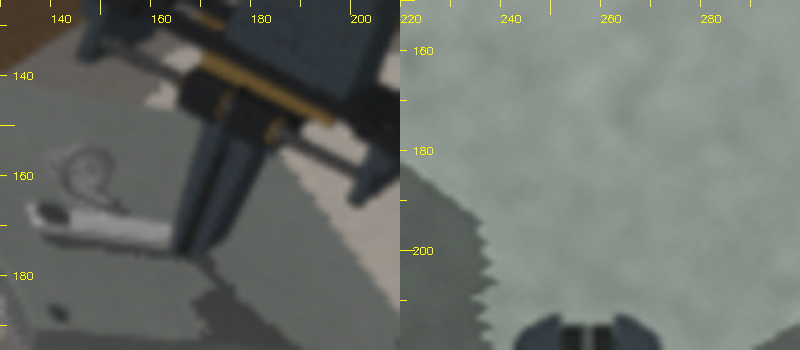

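The fingertips actually sit about 28 mm behind the stated TCP, since the panel projection puts the tip about 14 mm above it. I'll work with that offset: lift, return to the right of the lug, and push with TCP z at about -12.

Run:
```python
from h import *
s=plan(pp(14.8,71.9,28),Rt(45),2)
s=plan(pp(6.5,5,28),Rt(90),5,s)
s=plan(pp(6.5,5,-12),Rt(90),3,s)
```

```text
p0 [ 632.9 -123.1   57.4] d [-19.1   5.1  36.9] w [ 0.2 -0.1 -2.1] n 2
-0 0 -21 0.1 -0.05 -1.06 0; -0 -0 -21 0.1 -0.05 -1.06 0
p0 [ 613.8 -118.    94.3] d [-24.1 -62.8  -3.9] w [  0.  -0. -45.] n 5
-10.6 8.3 0 0 -0 -9 0; -11.8 6.5 0 0 -0 -9 0; -12.7 4.6 0 0 -0 -9 0; -13.2 2.6 0 0 -0 -9 0; -13.5 0.5 0 0 -0 -9 0
p0 [ 589.7 -180.9   90.4] d [ 18.2  -4.8 -35.3] w [-0. -0.  0.] n 3
-0 -0 13.3 -0 -0 0 0; -0 -0 13.3 -0 -0 0 0; -0 -0 13.3 -0 -0 0 0
```

{"fn": "arm_command", "kwargs": {"deltas": "0 0 -21 0 0 -1 0; 0 0 -21 0 0 -1 0"}}

```text
time_s: 5.5
ee_pos: [613.3, -117.9, 94.6]
ee_rot: [159.2, -19.5, 33.8]
force: [-1.0, -0.6, 0.3]
gripper_width: 0.6
```

{"fn": "arm_command", "kwargs": {"deltas": "-10.6 8.3 0 0 0 -9 0; -11.8 6.5 0 0 0 -9 0; -12.7 4.6 0 0 0 -9 0; -13.2 2.6 0 0 0 -9 0; -13.5 0.5 0 0 0 -9 0"}}

```text
time_s: 6.12
ee_pos: [589.4, -181.2, 90.7]
ee_rot: [151.8, 0.1, 75.4]
force: [-0.8, 0.3, 0.7]
gripper_width: 0.8
```

{"fn": "arm_command", "kwargs": {"deltas": "0 0 13.3 0 0 0 0; 0 0 13.3 0 0 0 0; 0 0 13.3 0 0 0 0; 0 0 0 0 0 0 0; 8 0 0 0 0 0 0"}}

```text
time_s: 6.75
ee_pos: [609.9, -177.8, 55.0]
ee_rot: [151.8, -0.0, 75.1]
force: [-0.7, -0.5, -0.2]
gripper_width: 0.4
```

{"fn": "arm_command", "kwargs": {"deltas": "6.1 -0.6 0 0 0 4.7 0; 6.1 -0.6 0 0 0 4.7 0; 12.2 -2.4 0 0 0 9.4 0; 12.2 -2.4 0 0 0 9.4 0"}}

```text
time_s: 7.25
ee_pos: [618.5, -141.6, 54.8]
ee_rot: [154.9, -13.0, 49.5]
force: [-1.6, 0.1, -0.2]
gripper_width: 0.1
```

```bash
python3 look.py w3; python3 -c "
from h import *
import math
th=1.48
p=np.array([78,34])+[-73*math.cos(th)-21*math.sin(th),73*math.sin(th)-21*math.cos(th)];print(p)
plan(pp(*p,-12),Rt(90-math.degrees(th)),7)"
```

```text
7.25 [-1.6  0.1 -0.2] [-14.  19. 118.  -2.  16.  32.] panel xyz [  5.6  50.3 -11.9]
eyetop [[545. 448.]]
eyebase [[528. 415.]]
piv [[558. 315.]]
lugtop0 [[418. 411.]]
[ 50.46747368 104.79519754]
p0 [ 619.4 -140.7   55.2] d [51.4 41.7 20.6] w [ 0.1 -0.1 56. ] n 7
9.7 1.9 0 0.01 -0.01 8 0; 9.9 0.5 0 0.01 -0.01 8 0; 9.9 -0.9 0 0.01 -0.01 8 0; 9.6 -2.3 0 0.01 -0.01 8 0; 9.2 -3.6 0 0.01 -0.01 8 0
8.6 -4.8 0 0.01 -0.01 8 0; 7.9 -6 0 0.01 -0.01 8 0
```

View pics/w3.png

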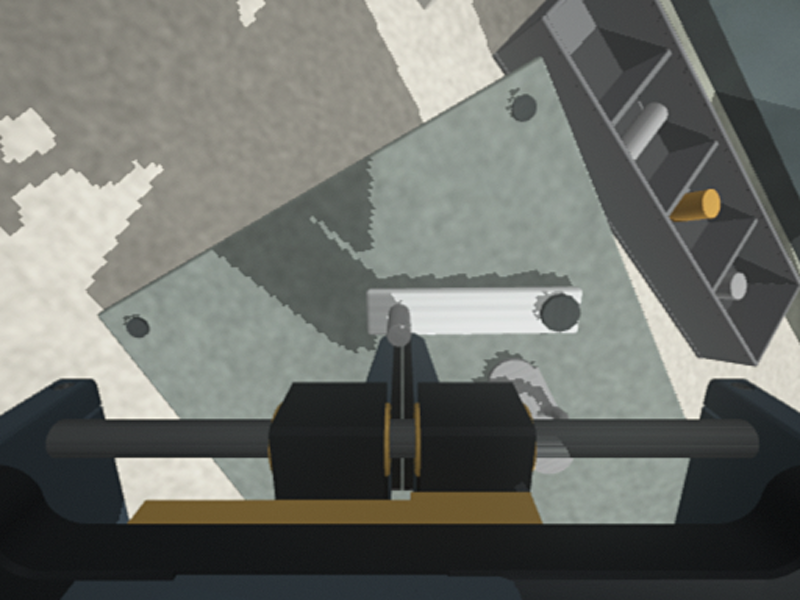

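The lug at (400,320) now sits centred in front of the fingers and the keeper is turning with them. I'll finish the arc.

{"fn": "arm_command", "kwargs": {"deltas": "12 -2.2 0 0 0 9.3 0; 12 -2.2 0 0 0 9.3 0; 12 -2.2 0 0 0 9.3 0; 12 -2.2 0 0 0 9.3 0; 12 -2.2 0 0 0 9.3 0"}}

```text
time_s: 7.92
ee_pos: [660.9, -103.1, 71.3]
ee_rot: [172.1, -27.0, 2.2]
force: [-2.0, 1.8, -0.7]
gripper_width: 0.9
```

{"fn": "arm_command", "kwargs": {"deltas": "12 -2.2 0 0 0 9.3 0; 3 0 0 0 0 0 0; 1 0 0 0 0 0 0; 0 0 0 0 0 0 0"}}

```text
time_s: 8.43
ee_pos: [664.9, -100.0, 72.0]
ee_rot: [176.7, -26.6, -8.0]
force: [-20.3, 8.1, 2.4]
gripper_width: 0.6
```

```bash
python3 look.py w4
python3 - <<'E'
from h import *
d=np.load('pics/w4.npz');c=cam('wrist',dict(ee_pos=d['p'],ee_rot=d['r']));im=cv2.imread('pics/w4_raw.png')
for th in (.9,1.2,1.3,1.4,1.5):print(th,proj(c,pp(78-73*np.cos(th),34+73*np.sin(th),34)).round(0),proj(c,pp(78-40*np.cos(th),34+40*np.sin(th),7)).round(0))
# bright bar mask -> minAreaRect direction on panel plane
m=(im.min(2)>185).astype(np.uint8);m[250:]=0
cs=sorted(cv2.findContours(m,0,2)[0],key=cv2.contourArea)[-4:]
R,o=panel()
for k in cs:
  r=cv2.minAreaRect(k);b=cv2.boxPoints(r);P=(onplane(c,b,pp(0,0,7),R[:,2])-o)@R;print(cv2.contourArea(k),np.round(r[0]),P[:,:2].round(0).tolist())
E
```

```text
8.425 [-20.3   8.1   2.4] [ -8.  20. 110.  -9.  23.  99.] panel xyz [ 43.9 102.4 -12.7]
eyetop [[666. 398.]]
eyebase [[634. 369.]]
piv [[560. 304.]]
lugtop0 [[543. 474.]]
0.9 [[271. 262.]] [[308. 221.]]
1.2 [[258. 235.]] [[302. 207.]]
1.3 [[256. 225.]] [[301. 202.]]
1.4 [[254. 215.]] [[301. 197.]]
1.5 [[254. 204.]] [[301. 192.]]
152.0 [301. 198.] [[67.0, 102.0], [77.0, 45.0], [74.0, 44.0], [64.0, 101.0]]
286.5 [302. 206.] [[62.0, 101.0], [72.0, 43.0], [68.0, 42.0], [57.0, 100.0]]
635.5 [302. 188.] [[73.0, 122.0], [91.0, 27.0], [83.0, 25.0], [65.0, 120.0]]
14697.0 [74. 49.] [[170.0, 271.0], [188.0, 179.0], [129.0, 173.0], [108.0, 276.0]]
```

Run:
```python
from h import *
st=state();R0=Ro.from_euler('xyz',st['ee_rot'],degrees=True).as_matrix()
p=np.array(st['ee_pos'])-15*R0[:,0]
p2=p+[-40,10,120]
s=plan(p2,R0,3,dict(ee_pos=p,ee_rot=st['ee_rot']))
Rd=Ro.from_euler('z',100,degrees=True).as_matrix()@np.diag([1,-1,-1.])
s=plan(np.array([518,335,130.]),Rd,12,s,60)
```

```text
p0 [651.6 -98.1  65.3] d [-40.  10. 120.] w [ 0.  0. -0.] n 3
5.7 1 -41.9 0 0 -0 0; 5.7 1 -41.9 0 0 -0 0; 5.7 1 -41.9 0 0 -0 0
p0 [611.6 -88.1 185.3] d [-93.6 423.1 -55.3] w [  27.3  -15.2 -106.5] n 12
-13.3 -33.7 -3.5 2.27 -1.26 -8.87 60; -8 -35.5 -1.9 2.27 -1.26 -8.87 60; -2.5 -36.3 -0.3 2.27 -1.26 -8.87 60; 3.2 -36.3 1.1 2.27 -1.26 -8.87 60; 8.7 -35.3 2.4 2.27 -1.26 -8.87 60
14.1 -33.4 3.5 2.27 -1.26 -8.87 60; 19.2 -30.6 4.4 2.27 -1.26 -8.87 60; 23.8 -27.1 5.1 2.27 -1.26 -8.87 60; 27.8 -22.9 5.5 2.27 -1.26 -8.87 60; 31.1 -18.1 5.7 2.27 -1.26 -8.87 60
33.6 -12.9 5.6 2.27 -1.26 -8.87 60; 35.3 -7.3 5.2 2.27 -1.26 -8.87 60
```

{"fn": "arm_command", "kwargs": {"deltas": "-15 0 0 0 0 0 0; 0 1 -42 0 0 0 0; 8 1 -42 0 0 0 0; 8 1 -42 0 0 0 0"}}

```text
time_s: 8.98
ee_pos: [618.8, -89.5, 192.5]
ee_rot: [176.7, -28.1, -7.9]
force: [1.0, -0.2, 0.7]
gripper_width: 0.6
```

{"fn": "arm_command", "kwargs": {"deltas": "-13.3 -33.7 -3.5 2.3 -1.3 -8.9 60; -8 -35.5 -2 2.3 -1.3 -8.9 60; -2.5 -36.3 0 2.3 -1.3 -8.9 60; 3.2 -36.3 1 2.3 -1.3 -8.9 60; 8.7 -35.3 2.5 2.3 -1.3 -8.9 60"}}

```text
time_s: 9.6
ee_pos: [580.6, 87.8, 167.0]
ee_rot: [170.3, -15.8, 39.3]
force: [0.9, 0.7, -0.4]
gripper_width: 47.3
```

{"fn": "arm_command", "kwargs": {"deltas": "14 -33.4 3.5 2.3 -1.3 -8.9 60; 19 -30.6 4.5 2.3 -1.3 -8.9 60; 24 -27 5 2.3 -1.3 -8.9 60; 28 -23 5.5 2.3 -1.3 -8.9 60; 31 -18 5.7 2.3 -1.3 -8.9 60"}}

```text
time_s: 10.22
ee_pos: [541.8, 264.2, 142.6]
ee_rot: [174.9, -3.1, 83.1]
force: [0.3, 0.3, 0.3]
gripper_width: 59.7
```

{"fn": "arm_command", "kwargs": {"deltas": "33.5 -13 5.5 2.3 -1.3 -8.9 60; 35 -7 5 2.3 -1.3 -8.9 60; 0 0 0 0 0 0 60"}}

```text
time_s: 10.6
ee_pos: [526.1, 335.7, 132.2]
ee_rot: [179.1, 0.4, 100.6]
force: [0.1, -1.4, -0.1]
gripper_width: 60.3
```

```bash
python3 look.py w5; python3 -c "
from h import *
Rd=Ro.from_euler('z',100,degrees=True).as_matrix()@np.diag([1,-1,-1.])
plan(np.array([518,335,130.]),Rd,hand=60)
t=grab_frame('top');cv2.imwrite('pics/top5.png',t[:,:,::-1])"
```

```text
10.6 [ 0.1 -1.4 -0.1] [32. 24. 88. -1. 68. 22.] panel xyz [-144.1  488.4  155.4]
eyetop [[391. 857.]]
eyebase [[403. 823.]]
piv [[448. 839.]]
lugtop0 [[376. 801.]]
p0 [526.1 333.9 132.4] d [-8.1  1.1 -2.4] w [0.9 0.5 0.4] n 1
2.5 -7.8 2.3 0.9 0.46 0.43 60
```

View pics/w5.png

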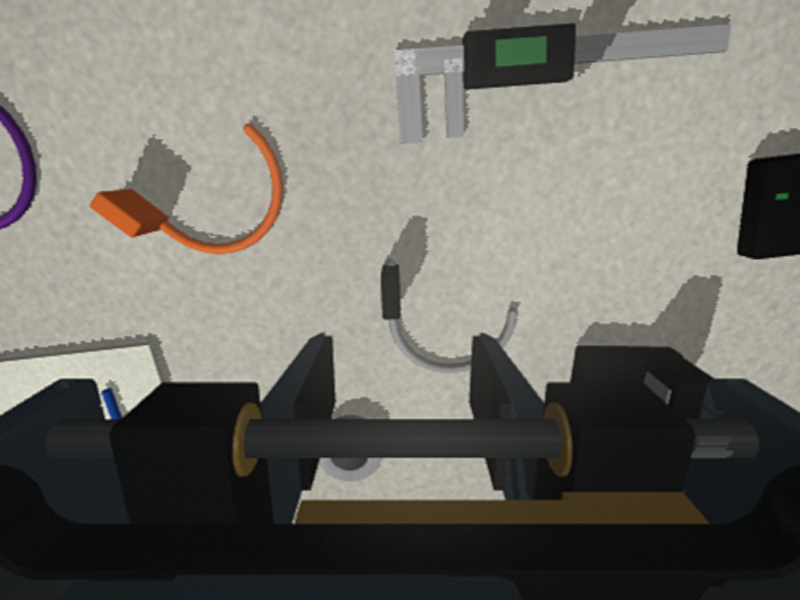

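Run:
```python
from h import *
from scipy import ndimage
d=np.load('pics/w5.npz');c=cam('wrist',dict(ee_pos=d['p'],ee_rot=d['r']));im=cv2.imread('pics/w5_raw.png')
ar=np.array([(513,325),(504,345),(485,361),(460,367),(435,364),(412,351),(398,332)])/1.5625
P=onplane(c,ar,(0,0,4))[:,:2];A=np.c_[2*P,np.ones(len(P))];k=np.linalg.lstsq(A,(P**2).sum(1),rcond=None)[0]
C=k[:2];print('bend',C,np.sqrt(k[2]+C@C))
tip=onplane(c,np.array([515,304])/1.5625,(0,0,4))[0,:2];print('tip end',tip,np.linalg.norm(tip-C),'hy dir',np.degrees(np.arctan2(*(tip-C)[::-1])))
m=(im.max(2)<62).astype(np.uint8);m[:160]=0;m[206:]=0;m[:,:240]=0;m[:,260:]=0
m[:, :]=m
k=max(cv2.findContours(m,0,2)[0],key=cv2.contourArea);r=cv2.minAreaRect(k);b=cv2.boxPoints(r);print('grip px',r,cv2.contourArea(k))
for z in (40,20,0):print(z,onplane(c,b,(0,0,z))[:,:2].round(0).tolist(),onplane(c,r[0],(0,0,z)).round(1))
cpos=rays(c,(0,0))[0];print('cam',cpos.round(0))
```

```text
bend [578.24580569 313.84505943] 50.507633031228586
tip end [624.47363584 329.97728524] 48.96183196873298 hy dir 19.237565441353365
grip px ((249.58148193359375, 186.54833984375), (33.42741775512695, 10.774560928344727), 86.98721313476562) 317.5
40 [[509.0, 350.0], [521.0, 353.0], [530.0, 314.0], [518.0, 311.0]] [[519.5 332.6  40. ]]
20 [[509.0, 345.0], [522.0, 348.0], [532.0, 307.0], [519.0, 304.0]] [[520.3 326.7  20. ]]
0 [[509.0, 341.0], [523.0, 344.0], [533.0, 300.0], [519.0, 297.0]] [[521.1 320.9   0. ]]
cam [507. 419. 337.]
```

The view shows the black grip at (391,290), with the arc fitting a radius of 50.5 mm as it should. That puts the grip centre at about (521,328) and the hook heading at about -76.5°.

Run:
```python
from h import *
Rd=Ro.from_euler('z',103.5,degrees=True).as_matrix()@np.diag([1,-1,-1.])
s=plan(np.array([521,328,40.]),Rd,3,hand=50)
s=plan(np.array([521,328,-20.]),Rd,4,s,50)
```

```text
p0 [526.1 332.9 132.7] d [ -5.1  -4.9 -92.7] w [ 0.9  0.5 -3.2] n 3
-1 -2.5 30.9 0.3 0.17 -1.06 50; -1.1 -2.3 30.9 0.3 0.17 -1.06 50; -1.1 -2.2 30.9 0.3 0.17 -1.06 50
p0 [521. 328.  40.] d [  0.   0. -60.] w [0. 0. 0.] n 4
0 -0 15 0 0 0 50; 0 -0 15 0 0 0 50; 0 -0 15 0 0 0 50; 0 -0 15 0 0 0 50
```

{"fn": "arm_command", "kwargs": {"deltas": "-1 -2.5 31 0.3 0.2 -1 50; -1 -2.3 31 0.3 0.2 -1 50; -1 -2.2 31 0.3 0.2 -1 50; 0 0 15 0 0 0 50; 0 0 15 0 0 0 50"}}

```text
time_s: 11.32
ee_pos: [521.8, 328.1, 10.2]
ee_rot: [179.9, -0.2, 103.2]
force: [0.4, 0.1, 0.2]
gripper_width: 50.1
```

{"fn": "arm_command", "kwargs": {"deltas": "0 0 15 0 0 0 50; 0 0 8 0 0 0 50; 0 0 6 0 0 0 50; 0 0 0 0 0 0 50"}}

```text
time_s: 11.82
ee_pos: [520.9, 328.6, -19.3]
ee_rot: [-180.0, -0.1, 103.3]
force: [-0.0, -0.1, -0.2]
gripper_width: 49.9
```

{"fn": "arm_command", "kwargs": {"deltas": "0 0 0 0 0 0 8; 0 0 0 0 0 0 8; 0 0 0 0 0 0 8; 0 0 0 0 0 0 8; 0 0 0 0 0 0 8", "force": 30}}

```text
time_s: 12.45
ee_pos: [521.0, 328.5, -18.9]
ee_rot: [180.0, -0.1, 103.3]
force: [-0.7, 0.4, 0.9]
gripper_width: 13.6
```

```bash
python3 look.py w6; python3 -c "
from h import *
s=state();print(s['ee_pos'],s['ee_rot'],s['gripper_width'],proj(cam('scene'),s['ee_pos']))
a=crop(grab_frame('scene'),260,225,80,75,5)
b=cv2.resize(cv2.imread('pics/w6_raw.png'),(400,300));b=np.vstack([b,np.zeros((75,400,3),np.uint8)])
cv2.imwrite('pics/c6.png',np.hstack([a,b]))"
```

```text
12.45 [-0.7  0.4  0.9] [31. 32. 98.  0. 50. 18.] panel xyz [-217.9  480.1   23.5]
eyetop [[ 354. 1242.]]
eyebase [[ 375. 1160.]]
piv [[ 447. 1231.]]
lugtop0 [[ 335. 1161.]]
[520.94775322 328.54376875 -18.86502414] [ 1.79999311e+02 -1.25390894e-01  1.03267634e+02] 13.828541299159175 [[321.21988573 277.56165656]]
```

View pics/c6.png

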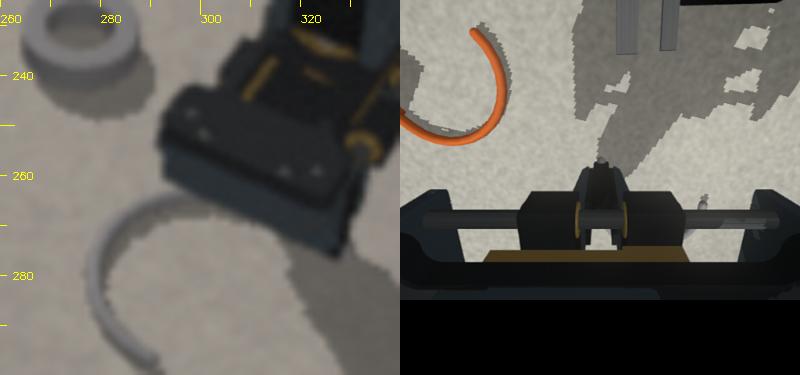

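The fingers closed at 13.8 mm, which matches the 14 mm grip, so the hook is held. Next I lift it and plan the pre-insertion pose.

```bash
cat >> h.py <<'E'
Ct=np.array([-27,50,-22.9]) # bend centre in tool coords
def hk(cx,cy,cz,beta):
    R,o=panel();o=o+1.5*R[:,0];Rr=Rt(beta+180);return R@np.array([cx,cy,cz],float)+o-Rr@Ct,Rr
E
python3 - <<'E'
from h import *
st=state();R0=Ro.from_euler('xyz',st['ee_rot'],degrees=True).as_matrix()
s=dict(ee_pos=np.array(st['ee_pos'])+[0,0,200],ee_rot=st['ee_rot'])
p,R=hk(-5,-15,75,-112);print(p)
s=plan(p,R,10,s,8)
E
```

```text
[ 545.27454276 -144.62891621   89.97317056]
p0 [521.  328.5 181.1] d [  24.3 -473.2  -91.2] w [-28.9  -1.6  48.9] n 10
-46.6 -8.5 9 -2.89 -0.16 4.89 8; -47.2 -4.9 8.8 -2.89 -0.16 4.89 8; -47.4 -1.3 8.8 -2.89 -0.16 4.89 8; -47.4 2.3 8.9 -2.89 -0.16 4.89 8; -47 5.8 9.3 -2.89 -0.16 4.89 8
-46.3 9.4 9.8 -2.89 -0.16 4.89 8; -45.3 12.8 10.5 -2.89 -0.16 4.89 8; -44.1 16 11.3 -2.89 -0.16 4.89 8; -42.5 19.1 12.4 -2.89 -0.16 4.89 8; -40.7 22 13.5 -2.89 -0.16 4.89 8
```

{"fn": "arm_command", "kwargs": {"deltas": "0 0 -20 0 0 0 8; 0 0 -45 0 0 0 8; 0 0 -45 0 0 0 8; 0 0 -45 0 0 0 8; 0 0 -45 0 0 0 8", "force": 40}}

```text
time_s: 13.18
ee_pos: [520.8, 327.9, 182.0]
ee_rot: [-180.0, -0.1, 103.3]
force: [0.6, 1.0, -1.8]
gripper_width: 13.7
```

{"fn": "arm_command", "kwargs": {"deltas": "-46.5 -8.5 6 -2.9 -0.2 4.9 8; -47 -5 6 -2.9 -0.2 4.9 8; -47.5 -1.3 6 -2.9 -0.2 4.9 8; -47.5 2.3 6 -2.9 -0.2 4.9 8; -47 5.8 8 -2.9 -0.2 4.9 8"}}

```text
time_s: 13.8
ee_pos: [531.6, 89.9, 148.2]
ee_rot: [165.7, -2.2, 78.7]
force: [0.8, -0.0, -0.7]
gripper_width: 13.8
```

{"fn": "arm_command", "kwargs": {"deltas": "-46 9.4 8 -2.9 -0.2 4.9 8; -45 12.8 10 -2.9 -0.2 4.9 8; -44 16 10 -2.9 -0.2 4.9 8; -42 19 10 -2.9 -0.2 4.9 8; -40 22 10 -2.9 -0.2 4.9 8"}}

```text
time_s: 14.42
ee_pos: [540.4, -144.4, 112.4]
ee_rot: [153.5, -9.9, 55.4]
force: [-0.4, 0.0, -1.2]
gripper_width: 13.9
```

{"fn": "arm_command", "kwargs": {"deltas": "0 0 0 0 0 0 8; 0 0 0 0 0 0 8"}}

```text
time_s: 14.68
ee_pos: [540.9, -142.8, 112.7]
ee_rot: [153.6, -9.8, 55.5]
force: [0.8, 0.8, -1.7]
gripper_width: 13.9
```

```bash
python3 look.py w7
python3 - <<'E'
from h import *
st=state();print('width',st['gripper_width'],'f',st['force'].round(1))
p,R=hk(-5,-15,26,-112);s=plan(p,R,4,hand=8)
R,o=panel();c=cam('wrist',st)
Rw=Ro.from_euler('xyz',st['ee_rot'],degrees=True).as_matrix()
f=lambda v:proj(c,np.array(st['ee_pos'])+Rw@v)[0].round(0)
for a in (90,60,30,0):print('bar',a,f(Ct+[-50*np.cos(np.radians(a)),50*np.sin(np.radians(a)),0]))
w=grab_frame('wrist');sc=grab_frame('scene')
cv2.imwrite('pics/c7.png',np.hstack([cv2.resize(w,(480,360))[:,:,::-1],crop(sc,100,110,80,90,4)]))
E
```

```text
14.675 [ 0.8  0.8 -1.7] [-16.   8. 122.   1.  22.  20.] panel xyz [-33.2  29.4  74.4]
eyetop [[542. 327.]]
eyebase [[530. 313.]]
piv [[562. 231.]]
lugtop0 [[458. 283.]]
width 13.890094919494201 f [-0.3 -0.4 -0.6]
p0 [ 541.3 -142.4  113. ] d [ 26.2  -8.1 -66.3] w [0.2 0.3 0.1] n 4
-0.8 -1.6 17.9 0.06 0.07 0.02 8; -0.9 -1.5 17.9 0.06 0.07 0.02 8; -0.9 -1.5 17.9 0.06 0.07 0.02 8; -0.9 -1.5 17.9 0.06 0.07 0.02 8
bar 90 [388. 261.]
bar 60 [375. 289.]
bar 30 [350. 308.]
bar 0 [318. 315.]
```

View pics/c7.png

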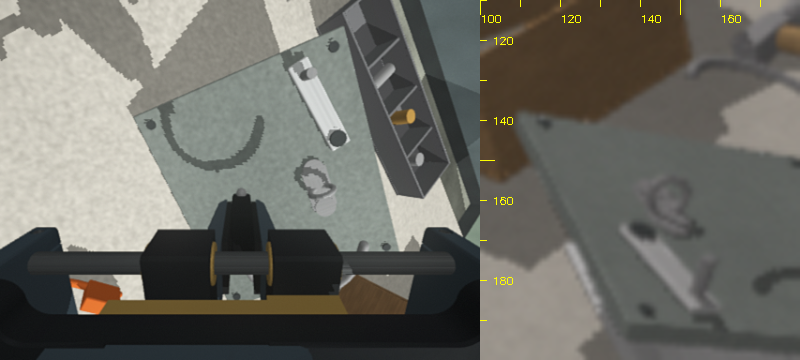

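The hook tip at raw (386,261) matches the predicted (388,261), and the keeper is swung clear. I'll descend beside the eye.

{"fn": "arm_command", "kwargs": {"deltas": "-1 -1.5 18 0.1 0.1 0 8; -1 -1.5 18 0 0 0 8; -1 -1.5 18 0 0 0 8; -0.5 -1.5 18 0 0 0 8; 0 0 14 0 0 0 8"}}

```text
time_s: 15.45
ee_pos: [574.6, -152.1, 33.2]
ee_rot: [153.6, -9.9, 55.7]
force: [0.9, 0.3, -1.0]
gripper_width: 13.8
```

{"fn": "arm_command", "kwargs": {"deltas": "0 0 0 0 0 0 8; 0 0 0 0 0 0 8"}}

```text
time_s: 15.7
ee_pos: [574.3, -152.8, 34.2]
ee_rot: [153.6, -10.0, 55.6]
force: [0.7, 0.2, -0.3]
gripper_width: 13.9
```

```bash
cat > chk.py <<'E'
import sys
from h import *
b,z,n=float(sys.argv[1]),float(sys.argv[2]),int(sys.argv[3])
st=state();R,o=panel();o=o+1.5*R[:,0];Rw=Ro.from_euler('xyz',st['ee_rot'],degrees=True).as_matrix()
C=R.T@(np.array(st['ee_pos'])+Rw@Ct-o);hx=R.T@(-Rw[:,0]);print('C-eye',(C-[45,-15,11]).round(1),'beta',np.degrees(np.arctan2(hx[1],hx[0])).round(1),'f',(R.T@st['force']).round(1),'w',st['gripper_width'].round(1),'q',st['qpos'].round(0),st['time_s'])
p,Rr=hk(-5,-15,z,b);
# rotate about C row by row
b0=np.degrees(np.arctan2(hx[1],hx[0]));s=st
for i in range(1,n+1):
    bi=b0+(b-b0)*i/n;zi=C[2]+(z-C[2])*i/n
    cx=C[:2]+(np.array([-5,-15])-C[:2])*i/n
    q,Q=hk(*cx,zi,bi);s=plan(q,Q,1,s,8)
E
python3 chk.py -70 11 5 | grep -v p0
```

```text
Traceback (most recent call last):
  File "chk.py", line 5, in <module>
    C=R.T@(np.array(st['ee_pos'])+Rw@Ct-o);hx=R.T@(-Rw[:,0]);print('C-eye',(C-[45,-15,11]).round(1),'beta',np.degrees(np.arctan2(hx[1],hx[0])).round(1),'f',(R.T@st['force']).round(1),'w',st['gripper_width'].round(1),'q',st['qpos'].round(0),st['time_s'])
                                                                                                                                                                                           ^^^^^^^^^^^^^^^^^^^^^^^^^
AttributeError: 'float' object has no attribute 'round'
```

```bash
sed -i "s/st\['gripper_width'\].round(1)/round(st['gripper_width'],1)/" chk.py; python3 chk.py -70 11 5 | grep -v p0
python3 - <<'E'
from h import *
sc=grab_frame('scene');w=grab_frame('wrist')
cv2.imwrite('pics/p8.png',np.hstack([crop(w,280,190,100,90,4),crop(sc,110,130,80,90,4)]))
E
```

```text
C-eye [-49.6  -0.4   0.8] beta -111.9 f [ 0.4  0.4 -0.6] w 13.9 q [-16.  18. 124.   3.  10.  18.] 15.7
-7.5 -3.6 -0 0.15 0.18 -8.39 8
-7.5 -3.5 0.2 0 -0 -8.39 8
-7.5 -3.5 0.2 0 0 -8.39 8
-7.5 -3.5 0.2 0 0 -8.39 8
-7.5 -3.5 0.2 0 -0 -8.39 8
```

{"fn": "arm_command", "kwargs": {"deltas": "-4.8 -2.1 0 0.1 0.1 -5 8; -4.6 -2.1 0 0 0 -5 8; -4.5 -2.1 0 0 0 -5 8; -4.5 -2.1 0 0 0 -5 8; 0 0 0 0 0 0 8"}}

```text
time_s: 16.42
ee_pos: [559.0, -165.5, 28.3]
ee_rot: [152.0, -0.9, 73.4]
force: [0.2, -0.2, -0.4]
gripper_width: 14.1
```

```bash
python3 chk.py -62 11 5 | grep -v p0
```

```text
C-eye [-49.8  -1.7   0.9] beta -92.1 f [ 0.  -0.1 -0.5] w 14.1 q [-19.  18. 126.  11.   9. -13.] 16.425
-5 -2.6 0.1 0.03 0.12 -6.01 8
-5.1 -2.6 0.2 -0 0 -6.01 8
-5.1 -2.5 0.2 -0 -0 -6.01 8
-5.1 -2.5 0.2 -0 -0 -6.01 8
-5.1 -2.5 0.2 -0 0 -6.01 8
```

{"fn": "arm_command", "kwargs": {"deltas": "-5 -2.6 0.2 0 0.1 -6 8; -5.1 -2.6 0.2 0 0 -6 8; -5.1 -2.5 0.2 0 0 -6 8; 0 0 0 0 0 0 8"}}

```text
time_s: 16.92
ee_pos: [549.9, -179.2, 24.5]
ee_rot: [152.9, 7.4, 89.3]
force: [-0.0, 0.3, -1.5]
gripper_width: 13.9
```

```bash
python3 chk.py -44 11 5 | grep -v p0
python3 - <<'E'
from h import *
sc=grab_frame('scene');w=grab_frame('wrist')
cv2.imwrite('pics/p9.png',np.hstack([crop(w,300,170,100,90,4),crop(sc,110,130,90,90,4)]))
E
```

```text
C-eye [-49.8  -0.8   0. ] beta -74.1 f [-0.8  0.3 -1.3] w 13.9 q [-21.  18. 126.  20.   9. -41.] 16.925
-5.2 -2.6 -0 0.02 0.02 -6.03 8
-5.2 -2.5 0 0 -0 -6.03 8
-5.2 -2.5 0 -0 0 -6.03 8
-5.3 -2.5 0 0 0 -6.03 8
-5.3 -2.5 0 -0 -0 -6.03 8
```

{"fn": "arm_command", "kwargs": {"deltas": "-5.2 -2.6 0 0 0 -6 8; -5.2 -2.5 0 0 0 -6 8; -5.2 -2.5 0 0 0 -6 8; -5.3 -2.5 0 0 0 -6 8; -5.3 -2.5 0 0 0 -6 8"}}

```text
time_s: 17.65
ee_pos: [543.7, -207.0, 24.9]
ee_rot: [159.8, 19.8, 117.8]
force: [-0.3, 0.6, -1.8]
gripper_width: 14.0
```

```bash
python3 chk.py -14 11 5 | grep -v p0
```

```text
C-eye [-50.    0.4  -0.2] beta -43.9 f [-1.3  0.5 -1.4] w 14.0 q [-25.  18. 126.  29.  10. -84.] 17.65
-5.4 -2.6 -0 0.01 0 -5.97 8
-5.4 -2.6 -0 0 0 -5.97 8
-5.4 -2.6 -0 0 -0 -5.97 8
-5.4 -2.6 -0 -0 0 -5.97 8
-5.4 -2.6 -0 0 0 -5.97 8
```

{"fn": "arm_command", "kwargs": {"deltas": "-5.4 -2.6 0 0 0 -6 8; -5.4 -2.6 0 0 0 -6 8; -5.4 -2.6 0 0 0 -6 8; -5.4 -2.6 0 0 0 -6 8; 0 0 0 0 0 0 8"}}

```text
time_s: 18.27
ee_pos: [548.7, -230.0, 30.6]
ee_rot: [169.6, 26.2, 142.7]
force: [0.5, 0.5, -0.8]
gripper_width: 14.0
```

```bash
python3 chk.py -4 11 3 | grep -v p0
```

```text
C-eye [-49.5  -0.2  -0.2] beta -20.1 f [-0.   0.6 -0.9] w 14.0 q [ -28.   18.  124.   30.   12. -110.] 18.275
-4.6 -2.3 -0.1 -0.01 0.05 -5.37 8
-4.6 -2.3 -0.1 0 -0 -5.37 8
-4.6 -2.3 -0.1 0 -0 -5.37 8
```

{"fn": "arm_command", "kwargs": {"deltas": "-4.6 -2.3 0 0 0 -5.4 8; -4.6 -2.3 0 0 0 -5.4 8; -4.6 -2.3 0 0 0 -5.4 8; 0 0 0 0 0 0 8"}}

```text
time_s: 18.77
ee_pos: [555.7, -242.0, 35.8]
ee_rot: [177.9, 27.9, 160.8]
force: [-0.2, 0.2, -0.7]
gripper_width: 13.6
```

```bash
python3 chk.py -3 8 2
```

```text
C-eye [-50.5   0.3  -0.2] beta -3.9 f [-0.5  0.1 -0.5] w 13.6 q [ -29.   19.  122.   28.   14. -126.] 18.775
p0 [ 555.7 -242.    35.8] d [ 1.1 -0.7 -0.9] w [-0.   0.  -0.5] n 1
-0.7 -0.4 1.4 -0 0.01 -0.47 8
p0 [ 556.8 -242.7   34.9] d [ 1.1 -0.7 -0.9] w [ 0.   0.  -0.5] n 1
-0.7 -0.4 1.4 0 0 -0.47 8
```

{"fn": "arm_command", "kwargs": {"deltas": "3 0 0 0 0 0 8; 3 0 0 0 0 0 8; 2 0 0 0 0 0 8; 0 0 0 0 0 0 8"}}

```text
time_s: 19.27
ee_pos: [550.9, -241.0, 33.7]
ee_rot: [178.0, 28.2, 160.9]
force: [5.4, 0.4, 2.1]
gripper_width: 13.4
```

```bash
python3 chk.py -3 8 2|head -1
```

```text
C-eye [-56.    0.1   0.3] beta -3.8 f [ 5.5  1.8 -0.5] w 13.4 q [ -29.   18.  123.   30.   13. -128.] 19.275
```

The hook catches on the ring when pulled down the slope: 5.5 N at about 6 mm of travel, as the clearance predicts. So it is through the eye. I'll re-centre it and lower it in small steps.

{"fn": "arm_command", "kwargs": {"deltas": "-5 0 0 0 0 0 8; -1.5 0 2 0 0 0 8; 0 0 2 0 0 0 8; 0 0 1 0 0 0 8; 0 0 0 0 0 0 8"}}

```text
time_s: 19.9
ee_pos: [555.3, -241.7, 31.9]
ee_rot: [178.0, 27.9, 161.0]
force: [-15.0, 2.5, 21.4]
gripper_width: 13.8
```

```bash
python3 chk.py -3 5 2|head -1
```

```text
C-eye [-53.    0.5  -3.4] beta -3.8 f [-3.3 -1.5 26.1] w 13.8 q [ -29.   19.  122.   30.   13. -127.] 19.9
```

{"fn": "arm_command", "kwargs": {"deltas": "-1.5 0 -1.5 0 0 0 8; -1 0 0 0 0 0 8; 0 0 0 0 0 0 8"}}

```text
time_s: 20.27
ee_pos: [556.3, -242.0, 32.5]
ee_rot: [178.0, 27.8, 161.0]
force: [-9.5, 1.5, 9.5]
gripper_width: 13.5
```

```bash
python3 chk.py -3 5 2|head -1
```

```text
C-eye [-51.6   0.5  -3.4] beta -3.8 f [-4.  -0.9 12.9] w 13.5 q [ -29.   19.  122.   29.   14. -126.] 20.275
```

{"fn": "arm_command", "kwargs": {"deltas": "0 0 -0.9 0 0 0 8; 0 0 0 0 0 0 8", "force": 10}}

```text
time_s: 20.52
ee_pos: [556.9, -242.3, 33.0]
ee_rot: [178.0, 27.8, 161.0]
force: [-2.8, 0.3, 0.1]
gripper_width: 14.1
```

{"fn": "arm_command", "kwargs": {"deltas": "0 0 0 0 0 0 14; 0 0 0 0 0 0 18; 0 0 0 0 0 0 30; 0 0 0 0 0 0 36; 0 0 0 0 0 0 36"}}

```text
time_s: 21.15
ee_pos: [557.7, -242.8, 33.9]
ee_rot: [178.0, 27.9, 161.0]
force: [-0.4, -0.2, -0.3]
gripper_width: 36.0
```

```bash
python3 chk.py -3 5 2|head -1
```

```text
C-eye [-49.7   0.1  -2.8] beta -3.8 f [-0.4 -0.3 -0.1] w 36.0 q [ -29.   19.  122.   28.   14. -126.] 21.15
```

{"fn": "arm_command", "kwargs": {"deltas": "0 0 -10 0 0 0 36; 0 0 -25 0 0 0 36; 0 0 -35 0 0 0 36; 0 0 -40 0 0 0 36; 0 0 -40 0 0 0 36"}}

```text
time_s: 21.78
ee_pos: [488.3, -224.6, 167.8]
ee_rot: [178.0, 27.9, 161.0]
force: [0.7, 0.0, 0.1]
gripper_width: 35.6
```

```bash
cat > fin.py <<'E'
from h import *
import sys
st=state();im=grab_frame('wrist');cv2.imwrite('pics/w10.png',im[:,:,::-1]);c=cam('wrist',st)
R,o=panel();o=o+1.5*R[:,0]
print('t',st['time_s'],'panel',((np.array(st['ee_pos'])-o)@R).round(0),'w',st['gripper_width'],st['force'].round(1))
def pr(*v):return proj(c,R@np.array(v,float)+o)[0].round(0)
print('eye',pr(45,-15,11),'gripTop',pr(-32,-65,40),'tip',pr(-5,35,4),'mid',pr(45,-15,4),'lug',pr(70,107,34))
# dark grip on top, black mask -> panel coords at z=40
m=((im.max(2)<50)).astype(np.uint8)
for k in cv2.findContours(m,0,2)[0]:
    a=cv2.contourArea(k)
    if 60<a<3000:
        r=cv2.minAreaRect(k);print('dark',a,np.round(r[0]),np.round(r[1]),((onplane(c,r[0],R@[0,0,35.]+o,R[:,2])-o)@R).round(0))
E
python3 fin.py
```

```text
t 21.775 panel [-35. -63. 137.] w 35.59349858322868 [0.7 0.  0.1]
eye [297. 235.] gripTop [256. 188.] tip [334. 195.] mid [297. 232.] lug [396. 255.]
dark 284.0 [258. 182.] [32. 10.] [[-37. -62.  35.]]
```

{"fn": "arm_command", "kwargs": {"deltas": "-25 10 -30 0 0 0 36; -35 15 -20 0 0 0 36; -35 15 0 0 0 0 36; 0 0 0 0 0 0 36; 0 0 0 0 0 0 36"}}

```text
time_s: 22.45
ee_pos: [557.3, -207.8, 255.2]
ee_rot: [178.0, 27.8, 161.0]
force: [0.2, -0.6, -0.4]
gripper_width: 36.2
```

```bash
python3 fin.py
cat > arc.py <<'E'
from h import *
st=state();c=cam('wrist',st);im=cv2.cvtColor(cv2.imread('pics/w10.png'),cv2.COLOR_BGR2LAB).astype(np.float32)
R,o=panel();o=o+1.5*R[:,0]
for ang in range(-90,111,10):
    r=np.arange(36,66,2.);a=np.radians(ang)
    P=np.c_[-5+r*np.cos(a),-15+r*np.sin(a),np.full(len(r),4.)]@R.T+o
    u=proj(c,P).astype(np.float32)
    v=cv2.remap(im,u[:,0].reshape(1,-1),u[:,1].reshape(1,-1),cv2.INTER_LINEAR)[0]
    print(ang,u[7].round(0),v[:,0].astype(int).tolist(), (v[:,1]).astype(int).tolist()[::3])
E
python3 arc.py
```

```text
t 22.45 panel [ 61. -29. 185.] w 36.20179502194938 [ 0.2 -0.6 -0.4]
eye [267. 159.] gripTop [223. 104.] tip [301. 120.] mid [267. 158.] lug [359. 175.]
dark 153.5 [219. 303.] [20. 10.] [[ 262. -103.   35.]]
-90 [229. 125.] [170, 147, 111, 108, 107, 111, 134, 176, 198, 185, 164, 162, 164, 166, 169] [122, 124, 126, 125, 123]
-80 [230. 131.] [143, 120, 111, 107, 109, 111, 130, 175, 206, 185, 171, 172, 173, 169, 167] [123, 124, 127, 126, 122]
-70 [232. 137.] [143, 109, 108, 111, 110, 111, 131, 177, 211, 186, 164, 170, 170, 168, 163] [123, 124, 126, 125, 123]
-60 [235. 143.] [159, 137, 113, 112, 111, 110, 133, 182, 207, 189, 172, 173, 172, 170, 168] [122, 124, 127, 125, 123]
-50 [239. 148.] [143, 112, 112, 115, 117, 110, 135, 183, 204, 183, 165, 167, 165, 166, 169] [123, 124, 126, 125, 123]
-40 [244. 152.] [157, 112, 110, 113, 115, 107, 137, 183, 203, 181, 167, 168, 168, 168, 167] [123, 124, 127, 124, 123]
-30 [249. 155.] [151, 122, 114, 118, 124, 113, 135, 184, 199, 188, 185, 187, 187, 187, 185] [123, 126, 126, 127, 127]
-20 [255. 157.] [167, 182, 168, 126, 118, 109, 141, 184, 198, 186, 
[... 873 characters left out ...]
[297. 139.] [164, 166, 164, 161, 160, 165, 182, 188, 170, 126, 104, 133, 164, 164, 164] [123, 123, 127, 125, 123]
70 [299. 133.] [166, 164, 160, 159, 159, 170, 189, 188, 163, 123, 108, 117, 155, 163, 166] [123, 122, 126, 125, 123]
80 [301. 127.] [157, 157, 158, 160, 158, 174, 196, 190, 158, 119, 108, 111, 142, 160, 160] [123, 123, 126, 125, 123]
90 [301. 120.] [166, 162, 160, 161, 160, 155, 160, 149, 118, 106, 107, 105, 116, 146, 160] [123, 123, 126, 124, 123]
100 [300. 113.] [164, 163, 165, 161, 162, 163, 159, 157, 158, 161, 163, 158, 155, 157, 162] [123, 123, 123, 123, 123]
110 [299. 107.] [162, 162, 163, 165, 164, 161, 164, 164, 164, 162, 164, 167, 166, 162, 163] [123, 123, 123, 123, 123]
```

Run:
```python
from h import *
st=state();c=cam('wrist',st);im=cv2.imread('pics/w10.png',0).astype(np.float32)
R,o=panel();o=o+1.5*R[:,0]
x=np.arange(46,112,3.)
print(x.astype(int).tolist())
for y in (50,65,80,95):
    u=proj(c,np.c_[x,np.full(len(x),y),np.full(len(x),7.)]@R.T+o).astype(np.float32)
    print(y,cv2.remap(im,u[:,0].reshape(1,-1),u[:,1].reshape(1,-1),cv2.INTER_LINEAR)[0].astype(int).tolist())
s=state();print(s['force'],s['time_s'])
```

```text
[46, 49, 52, 55, 58, 61, 64, 67, 70, 73, 76, 79, 82, 85, 88, 91, 94, 97, 100, 103, 106, 109]
50 [155, 155, 152, 152, 158, 112, 177, 231, 229, 228, 227, 222, 229, 225, 156, 155, 156, 155, 157, 151, 150, 152]
65 [153, 151, 155, 158, 112, 167, 230, 228, 226, 225, 224, 227, 212, 155, 150, 154, 161, 156, 153, 151, 144, 151]
80 [154, 159, 153, 143, 162, 230, 227, 226, 224, 223, 226, 217, 158, 153, 156, 159, 159, 159, 160, 155, 157, 157]
95 [149, 151, 146, 161, 228, 227, 225, 226, 222, 225, 229, 157, 158, 154, 157, 162, 162, 159, 156, 155, 156, 161]
[-1.27030504  0.49395503  0.6889598 ] 22.5
```

```bash
python3 fin.py|head -2; python3 arc.py | awk '$1==-60||$1==70||$1==90'; python3 -c "
from workcell import *
print(job_done())"
```

```text
t 22.5 panel [ 60. -29. 185.] w 36.341709786647826 [-1.3  0.5  0.7]
eye [267. 159.] gripTop [223. 104.] tip [301. 120.] mid [267. 158.] lug [359. 175.]
-60 [235. 143.] [154, 119, 114, 113, 112, 109, 130, 178, 207, 192, 173, 173, 173, 171, 169] [122, 124, 127, 125, 122]
70 [299. 133.] [164, 165, 161, 159, 158, 168, 189, 189, 166, 122, 109, 111, 140, 164, 164] [123, 123, 127, 126, 123]
90 [301. 120.] [166, 162, 159, 160, 160, 159, 158, 142, 111, 105, 107, 106, 112, 139, 161] [123, 123, 125, 125, 124]
the job is handed in; nothing more can be done
None
```

I pushed the keeper round and curled the hook through the eye. I then released the hook lying on the panel below the eye and handed the job in at about 22.5 s. No verdict was reported.

**Last checks (camera and force):**
- **Keeper:** measured at about 1.40 rad, above the 1.25 needed but short of the 1.5 stop. The push had met about 22 N by the end, so I took it to be at its stop.
- **Hook through the eye:** it caught on the ring with 5.5 N when pulled about 6 mm down the slope, which is the clearance expected.
- **Hook position after release:** the bend's centre is about 50 mm down the slope from the eye and 1–2 mm right of it. The tip is about 50 mm left, and the bar fits the expected arc within about 2 mm. It had not moved when I looked again just before handing in.
- **Robot clear:** the gripper was well above the panel with only about 1.5 N showing on the wrist.

**What failed or disagreed:**
- **Fingertips:** they sit about 28 mm behind the stated TCP. My first push passed over the lug without moving it; I measured the offset and repeated the push.
- **Hook height:** the hook touched down about 3 mm higher than my panel model predicted. By that model the bar was about 2.8 mm below the eye's centre, close to the 2 mm limit. The closeness of its shadow suggests it lies flat, but I did not measure that precisely.
- **Not checked by eye:** the viewer's picture limit ran out during the insertion, so the end state was checked only from pixel and force readings. I did not check the bystanders' final positions, and I saw no sign of touching them.

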